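# Slide the sharp tin lid off the board into its catch tray

### The arm

A 7-joint arm with a two-finger parallel gripper is mounted at the origin on a cart in front of the work surface, level with it; the furniture and walls round the work are solid. World frame = base frame: x ahead of the robot, y to its left, z up, the work surface at z = 0. Lengths are in m, angles in rad, forces in N, time in s.
With the tool pointing down it reaches from about 0.425 to 0.875 m from the base axis. Payload 4.7 kg.
Tool frame: the origin (TCP) lies midway between the tips of the shut fingers; the grasp point (between the pads) lies 19 mm behind it; z points along the fingers, y is the line along which they close (so a half turn about z gives the same grasp; the last joint's range is limited). The gripper opens to 87 mm and grips with 3 to 60 N. Pads are 19 mm wide; open, the fingers measure 117 mm over their backs; the gripper's body (75 mm by 190 mm) begins 51 mm behind the grasp point.
Start: joints at [1.288, 0.321, -0.07, 1.45, 0.023, 1.371, -0.057], TCP at [0.19, -0.622, 0.189] pointing down, gripper open.
Joint ranges: [-2.86, 2.86], [-0.3, 2.09], [-1.38, 1.24], [0.06, 2.45], [-1.56, 4.7], [0.09, 2.05], [-2.69, 2.69]. Speed limits (rad/s): [2.57, 2.57, 3.14, 3.14, 3.14, 3.14, 3.14].

### API

Orientations are given as a rotation vector (axis times angle).
In Python, from bench import ctrl gives the robot as it stands. The module is installed in compiled form; this text tells all that it offers.
- The arm moves only by the shell command python3 -m handwheel 'ROWS' [FORCE]. ROWS is JSON, a list of rows, each a list of 7 numbers: the finger opening in m, from 0 to 0.087, then the shift along the tool's x, y, z in m, then the turn, a rotation vector about the tool's x, y, z in degrees. A call has 1 to 12 rows; each row shifts and turns the commanded pose from where the row before left it, along the tool's axes as they then stand; what a row does not reach is not made up. A row lasts 1/8 s, in which the tool goes at most 62.5 mm and 10.7 degrees, less where a joint would pass 70% of its speed; a pose out of reach is approached as far as the arm can. A call is refused whole if a number of a shift passes 0.0625 or a number of a turn 10.7, either way. A call with a gripper value outside its range is refused whole. The fingers move at their own pace and stop on an object; FORCE is the grip in N (left out, the last holds). Time passes only in rows, so rows that do not move let the fingers close. It gives the time, the measured TCP pose, the force, the opening and the grip force at its end, in the units of the state.
- ctrl.get_state(): the state, without advancing time (a new reading comes with each control period).
- ctrl.get_image(name): name is "scene" or "top" or "wrist"; returns (picture, depth): 480x640x3 uint8, blue, green, red; 480x640 float32, m along the optical axis (not along the pixel's ray), 0 where there is no reading.
- ctrl.camera_info(name): a dict with "intrinsics" (3x3 intrinsics, pixels), "D" ([k1, k2, p1, p2, k3] as OpenCV has them; the pictures are not rectified), "R" (3x3) and "t" (3): a world point X has camera coordinates R X + t. Camera axes: x right, y down, z forward; pixel columns grow to the right and rows downward; lengths in m; the calibration is good to about 2 mm. A picture is of the moment at which its call begins: read the wrist's pose just before it. camera_info takes no time and is no camera call; for the wrist camera it gives the pose at the moment of the call.
- ctrl.close_job(): hands the job in; it is judged then, once.
The state is a dict: "time": time; "joint_positions": joint angles; "qd": joint speeds; "joint_torque": joint torques, N m; "position": TCP position; "tool_rot": TCP orientation; "ft_force": force on the tool from outside, world axes, zero at the start; "torque": the same for the moment, N m; "grip_width": opening from 0.0 (shut) to 1.0 (fully open); "grip_force": force on a finger pad.
Only numpy, scipy, OpenCV 4.12 (cv2) and the standard library are available. Lean on these libraries where they do the work, as an engineer would, in place of code of your own. Each camera call takes 0.05 s, during which the arm holds its last target. There are 200 camera calls.

### The job

Clear the cut-off tin lid from the prep board: pull the catch tray fully out from under the board's open end, slide the lid along the board with a fingertip pressed lightly on its flat face (its rim is razor sharp: do not touch, pinch or lift it) until it drops off the open end into the tray, then push the tray fully home without slamming it. Leave the empty tin and everything else standing where it is.

Things in the scene. Friction and masses are not known exactly. Their poses are not given: they have to be found in the camera images.
- board: fixed wooden prep board on a frame, 300 (x) x 240 (y) mm. Origin under its middle, z up; its -x points to the open end, where the tray comes out. Screw feet lift it 0 to 12 mm. In its frame the flat, level top is at z = 102 mm, ends at x = -150 (open) and +150; rims 12 mm wide, 8 mm high on both sides (outer y = +-120) and the far end. Stiff: 1 mm too low presses far too hard.
- board_edge (a point): middle of the upper edge of the board's open end (board frame x = -150, y = 0, z = 102 mm)
- tray (a joint): how far the catch tray is pulled out, m: 0 fully home, 0.125 fully out, hard stops at both. It slides to the board's -x with 1.5 N friction plus light drag and stays where left. Wooden front 16 mm thick, board-frame z 12 to 78 mm, outer face 17 mm beyond the board's open end when home. Fully out, the mouth between board end and front is 124 mm long.
- tray_handle (a point): middle of the tray's handle: a round steel bar, 10 mm thick, 110 mm long, parallel to the board's y, at board-frame z = 62 mm; the space between bar and tray front is 37 mm. Moves with the tray (board frame x = -209 mm when home).
- tray_floor (a point): middle of the steel tray's floor, on its upper face (board-frame z = 17 mm); moves with the tray; axes as the board's. Floor 266 x 192 mm inside, walls 59 mm high; behind the front a steel chute plate slopes down to the floor at 45 degrees.
- lid: round thin tin lid, 78 mm across, about 40 g, lying loose and flat on the board. Origin: centre of its underside. Its flat face to press is 66 mm across, 5 mm above the origin. A fingertip pressing 3 to 8 N carries it along, though it may lag by a tenth of the way; 12 N buckles it, so meet it at 4 mm/s or less. With its centre past the board's edge it tips and falls once nothing holds it down.
- lid_rim: the lid's sharp cut rim, fixed to the lid: 78 mm across, 3 mm high, so 2 mm below the face. Origin as the lid's.
- tin: the emptied tin, 84 mm across, 42 mm high, blue band, open at the top, standing loose on the board beside the lid. Origin: centre of its underside.
- food_tub: bystander: clear food tub with red lid, 126x144x86 mm, on the worktop to the left. Origin: centre of its underside.
- mug: bystander: light blue mug, 81x119x94 mm, on the worktop to the left. Origin: centre of its underside.
- pepper_mill: bystander: wooden pepper mill, 58x58x170 mm, at the back. Origin: centre of its underside.

How it is judged:
On the way, in this order (a step that is already met when the one before it is completed fails the run):
1. the tray is pulled fully out (within 8 mm) (value of joint tray above 0.117 m), for 0.2 s.
2. the lid, pressed from above (over 2 N) and flat on the board, has been slid at least 40 mm from its place (distance of lid from where it was at the start of the episode above 0.04 m and angle between lid's own z axis and vertical below 0.08 rad and z of lid in the frame of board above 0.095 m and contact force between the fingers and lid above 2 N), for 0.1 s.
3. the lid has dropped into the tray, which is still out (z of lid in the frame of tray_floor between -0.005 and 0.055 m and x of lid in the frame of tray_floor between -0.135 and 0.13 m and value of joint tray above 0.1 m and linear speed of lid below 0.05 m/s), for 0.2 s.
At the end, for the whole second after the job is handed in: The tray is fully home (within 4 mm), the lid lies at rest inside it, and the empty tin stands upright on the board (value of joint tray below 0.004 m and z of lid in the frame of tray_floor between -0.005 and 0.055 m and x of lid in the frame of tray_floor between -0.135 and 0.13 m and y of lid in the frame of tray_floor between -0.1 and 0.1 m and linear speed of lid below 0.03 m/s and z of tin in the frame of board above 0.098 m and angle between tin's own z axis and vertical below 0.1 rad); the robot touches nothing.
It fails at once if the thin lid is pressed with more than 12 N (contact force between the fingers and lid above 12 N).
It fails at once if the fingers touch the sharp rim (more than 1.5 N) while the lid lies flat on the board (contact force between the fingers and lid_rim above 1.5 N and angle between lid's own z axis and vertical below 0.12 rad and z of lid in the frame of board above 0.095 m).
It fails at once if the lid is lifted more than 20 mm off the board (z of lid in the frame of board above 0.122 m).
It fails at once if the tray is slammed home (faster than 0.35 m/s) (velocity of joint tray below -0.35 m/s).
It fails at once if the empty tin or another thing is moved more than 20 mm (distance of any of tin, food_tub, mug, pepper_mill from where it was at the start of the episode above 0.02 m).
It also fails if it takes over 69 s, if anything falls off the work surface, if the arm or the gripper's body presses on something with over 40 N, if the wrist force passes 120 N, or if a joint passes its speed limit or range.

## Working session

There is one attempt and no reset: what is moved stays moved. The work goes in short steps, Python scripts to look and compute and a shell command to move; the robot and the scene stay as the last step left them, time stands still between calls to the robot, and variables do not carry over. Pictures are saved under pics/ and viewed, at most 10 in all, crops included, and the job is handed in when it is done.

```bash
mkdir -p pics
python3 - <<'E'
from bench import ctrl
import cv2,numpy as np
print({k:np.round(v,4) for k,v in ctrl.get_state().items()})
for n in ["scene","top"]:
    im,d=ctrl.get_image(n); cv2.imwrite(f"pics/{n}.png",im); np.savez(f"{n}.npz",im=im,d=d)
    c=ctrl.camera_info(n); print(n,{k:np.round(v,4).tolist() for k,v in c.items()}, (d>0).mean())
E
```

```text
{'time': np.float64(0.0), 'joint_positions': array([ 1.2881,  0.3219, -0.0701,  1.4517,  0.0226,  1.3708, -0.0569]), 'qd': array([ 0.0006, -0.0017, -0.0004,  0.0015, -0.0001,  0.0004, -0.    ]), 'joint_torque': array([-4.00000e-04, -4.91284e+01, -4.04300e-01, -3.12526e+01,
       -6.41000e-02,  4.38000e-02,  2.00000e-04]), 'position': array([ 0.1899, -0.621 ,  0.1874]), 'tool_rot': array([-3.1052e+00, -4.6420e-01,  6.0000e-04]), 'ft_force': array([0.2953, 0.4462, 0.5093]), 'torque': array([0.0042, 0.0111, 0.0203]), 'grip_force': np.float64(0.0), 'grip_width': np.float64(1.0005)}
scene {'intrinsics': [[611.1149, 0.0, 334.9132], [0.0, 611.1149, 241.0832], [0.0, 0.0, 1.0]], 'D': [0.0637, 0.0, 0.0, 0.0, 0.0], 'R': [[-0.297, -0.9548, -0.0151], [-0.3811, 0.133, -0.9149], [0.8755, -0.266, -0.4034]], 't': [0.2094, 0.2933, 0.9474]} 0.9681184895833334
top {'intrinsics': [[463.2089, 0.0, 309.8911], [0.0, 463.2089, 242.1388], [0.0, 0.0, 1.0]], 'D': [0.0043, 0.0, 0.0, 0.0, 0.0], 'R': [[0.1165, -0.9932, -0.0056], [-0.9697, -0.1125, -0.2167], [0.2146, 0.0306, -0.9762]], 't': [-0.0, 0.5384, 0.8938]} 0.9959798177083333
```

View pics/top.png

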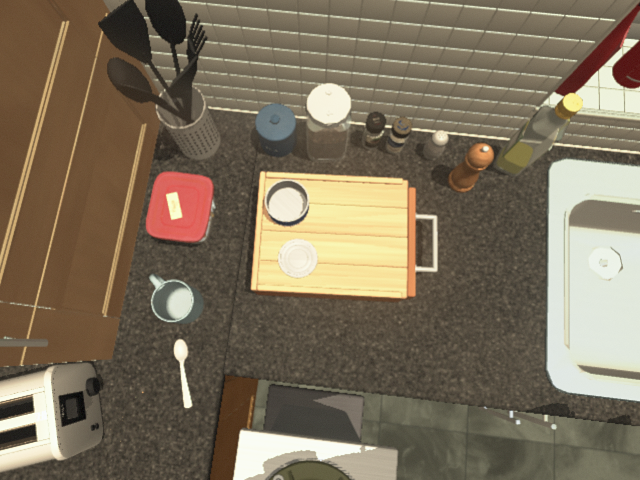

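View pics/scene.png

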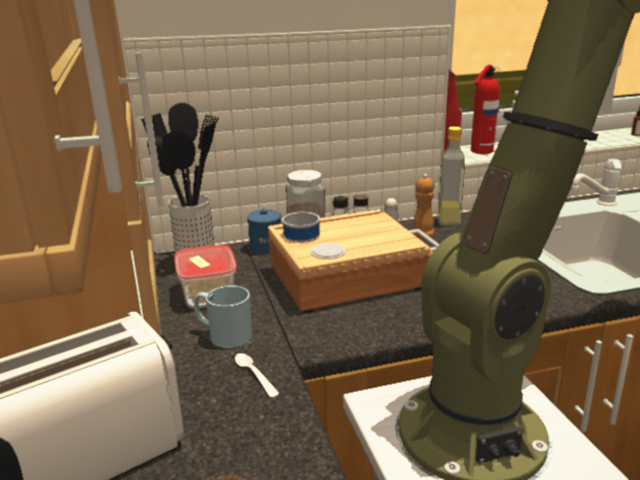

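The top view shows the board at about (253–410, 172–298), with its open end on the right. The lid is at (297,258), the tin at (287,202) and the handle bar near (434,243). The scene view agrees. Next I'll measure these positions.

```bash
cat > h.py <<'E'
import numpy as np,cv2
from bench import ctrl
def und(px,c): return cv2.undistortPoints(np.float64(px).reshape(-1,1,2),np.array(c['intrinsics']),np.array(c['D'])).reshape(-1,2)
def pts(px,d,c):
    n=und(px,c); X=np.c_[n,np.ones(len(n))]*np.reshape(d,(-1,1)); return (X-np.array(c['t']))@np.array(c['R'])
def plane(px,z,c):
    R,t=np.array(c['R']),np.array(c['t']); o=-R.T@t; n=und(px,c); D=np.c_[n,np.ones(len(n))]@R
    return o+D*((z-o[2])/D[:,2])[:,None]
def cloud(n,im=None,d=None,c=None):
    if im is None: f=np.load(n+'.npz'); im,d=f['im'],f['d']; c=ctrl.camera_info(n)
    v,u=np.mgrid[:480,:640]; P=pts(np.c_[u.ravel(),v.ravel()],d.ravel(),c).reshape(480,640,3); P[d<=0]=np.nan
    return im,P,c
E
python3 - <<'E'
from h import *
im,P,c=cloud('top'); 
Z=P[...,2]
def med(u0,u1,v0,v1): return np.round(np.nanmedian(P[v0:v1,u0:u1].reshape(-1,3),0),4)
print('counter',med(300,380,320,360),med(450,530,200,260)); print('top L/R',med(330,350,190,290),med(385,400,190,290),med(325,345,265,290),med(330,345,185,200))
print('lidface',med(290,304,252,264))
m=((Z>0.085)&(Z<0.13)).astype(np.uint8); m[:, :245]=0; m[:,425:]=0; m[:165]=0;m[305:]=0
m=cv2.morphologyEx(m,cv2.MORPH_OPEN,np.ones((5,5)))
k=max(cv2.findContours(m,0,2)[0],key=cv2.contourArea)
r=cv2.minAreaRect(k); print(r); b=cv2.boxPoints(r); zt=np.nanmedian(P[190:290,330:400,2])
print(b); print('rect@rimtop',plane(b,zt+.008,c).round(4).tolist()); print('rect@top',plane(b,zt,c).round(4).tolist())
# columns profile through handle
for v in (225,243,262): print(v,[(u,*P[v,u].round(3),im[v,u].tolist()) for u in range(404,444,2)])
g=cv2.resize(im[165:305,245:445],None,fx=4,fy=4,interpolation=2); cv2.imwrite('pics/crop.png',g)
E
```

```text
counter [ 0.348  -0.0215 -0.0012] [ 0.6217 -0.3246 -0.0012]
top L/R [0.5373 0.0039 0.1018] [ 0.549  -0.0984  0.1018] [0.4625 0.0058 0.1019] [0.6344 0.0189 0.1019]
lidface [0.4913 0.083  0.1067]
((331.0187072753906, 235.12594604492188), (155.95516967773438, 120.29972076416016), 2.862405300140381)
[[250.13466 291.30673]
 [256.14215 171.15712]
 [411.90277 178.94516]
 [405.89526 299.0948 ]]
rect@rimtop [[0.4155, 0.1625, 0.1098], [0.6566, 0.1854, 0.1098], [0.6759, -0.127, 0.1098], [0.435, -0.1324, 0.1098]]
rect@top [[0.4162, 0.1636, 0.1018], [0.6596, 0.1868, 0.1018], [0.6791, -0.1285, 0.1018], [0.436, -0.1339, 0.1018]]
225 [(404, np.float64(0.581), np.float64(-0.12), np.float64(0.101), [156, 227, 248]), (406, np.float64(0.582), np.float64(-0.124), np.float64(0.099), [148, 218, 249]), (408, np.float64(0.59), np.float64(-0.132), np.float64(0.076), [72, 112, 173]), (410, np.float64(0.589), np.float64(-0.135), np.float64(0.08), [99, 155, 235]), (412, np.float64(0.59), np.float64(-0.14), np.float64(0.078), [97, 151, 230]), (414, np.float64(0.592), np.float64(-0.145), np.float64(0.074), [95, 14
[... 3643 characters left out ...]
, np.float64(-0.191), np.float64(-0.001), [71, 86, 99]), (428, np.float64(0.534), np.float64(-0.195), np.float64(-0.001), [74, 88, 102]), (430, np.float64(0.534), np.float64(-0.199), np.float64(-0.001), [59, 75, 87]), (432, np.float64(0.521), np.float64(-0.188), np.float64(0.063), [92, 108, 119]), (434, np.float64(0.521), np.float64(-0.192), np.float64(0.065), [194, 222, 231]), (436, np.float64(0.522), np.float64(-0.196), np.float64(0.065), [201, 228, 237]), (438, np.float64(0.537), np.float64(-0.217), np.float64(-0.005), [72, 87, 96]), (440, np.float64(0.536), np.float64(-0.22), np.float64(0.001), [71, 87, 97]), (442, np.float64(0.538), np.float64(-0.225), np.float64(-0.003), [58, 72, 82])]
```

View pics/crop.png

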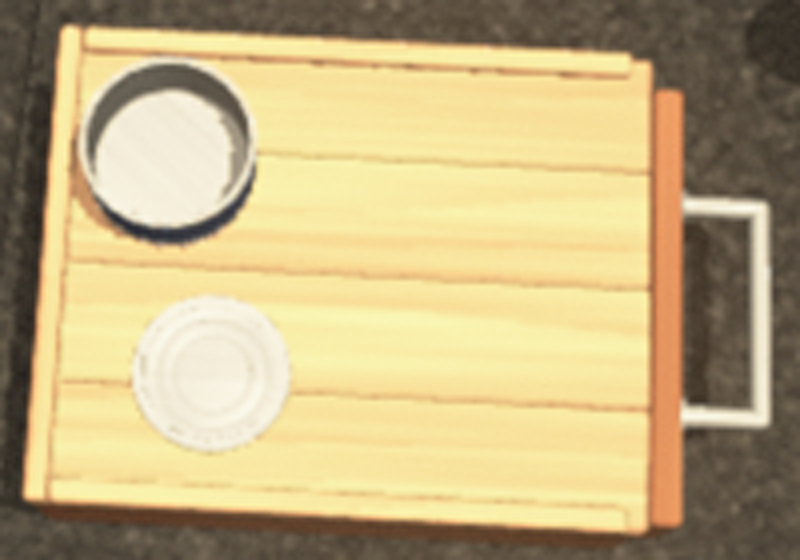

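The crop shows the board's open edge running from (652,62) to (645,533), plank seams such as (70,262)–(650,290), the lid circle centred at (211,372), and the handle bar centred near (761,313).

Run:
```python
from h import *
im,P,c=cloud('top'); zt=0.103
f=lambda l:[((u+.5)/4-.5+245,(v+.5)/4-.5+165) for u,v in l]
S=plane(f([(258,152),(650,173),(70,262),(650,290),(62,381),(648,409)]),zt,c)
for i in(0,2,4):
    d=S[i]-S[i+1]; print('seam yaw',np.degrees(np.arctan2(d[1],d[0])))
E_=plane(f([(652,62),(645,533)]),zt,c); d=E_[0]-E_[1]; print('edge',E_.round(4),np.degrees(np.arctan2(d[1],d[0]))+90, np.linalg.norm(d),'mid',E_.mean(0))
print('far outer',plane(f([(62,28),(25,500)]),zt+.008,c).round(4))
H=plane(f([(762,203),(761,424)]),0.068,c); d=H[0]-H[1]; print('handle',H.round(4),np.degrees(np.arctan2(d[1],d[0]))+90,np.linalg.norm(d),H.mean(0))
# lid
hsv=cv2.cvtColor(im,cv2.COLOR_BGR2HSV); m=((hsv[...,1]<70)&(hsv[...,2]>150)).astype(np.uint8)
m[:232]=0;m[285:]=0;m[:,:265]=0;m[:,330:]=0
m=cv2.morphologyEx(m,cv2.MORPH_CLOSE,np.ones((5,5)))
k=max(cv2.findContours(m,0,1)[0],key=cv2.contourArea); 
q=plane(k.reshape(-1,2),zt+.003,c); A=np.c_[2*q[:,:2],np.ones(len(q))]; s=np.linalg.lstsq(A,(q[:,:2]**2).sum(1),rcond=None)[0]
print('lid',s[:2],'r',np.sqrt(s[2]+s[0]**2+s[1]**2)); print('crop-view lid centre',plane(f([(211,372)]),zt+.004,c))
st=ctrl.get_state(); print(cv2.Rodrigues(st['tool_rot'])[0].round(3))
# second view: lid & edge corners in scene
im,P,c=cloud('scene'); g=cv2.resize(im[200:310,260:450],None,fx=4,fy=4,interpolation=2); cv2.imwrite('pics/sc.png',g)
```

```text
seam yaw 93.38434814962154
seam yaw 93.76716806351992
seam yaw 93.85906092628205
edge [[ 0.6751 -0.1199  0.103 ]
 [ 0.4382 -0.1334  0.103 ]] 93.27288738708147 0.23734082624328232 mid [ 0.55663334 -0.12665992  0.103     ]
far outer [[0.6561 0.1771 0.111 ]
 [0.4187 0.1614 0.111 ]]
handle [[ 0.6187 -0.1876  0.068 ]
 [ 0.5036 -0.1938  0.068 ]] 93.09405847905079 0.11522157604759142 [ 0.56113619 -0.19068302  0.068     ]
lid [0.4912947  0.08130528] r 0.038050814795393975
crop-view lid centre [[0.49096561 0.08136154 0.107     ]]
[[ 0.956  0.292 -0.001]
 [ 0.292 -0.956  0.002]
 [-0.    -0.002 -1.   ]]
```

View pics/sc.png

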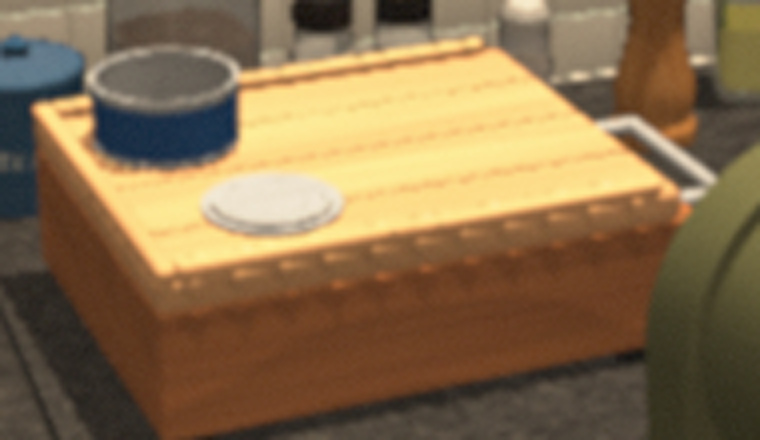

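The scene crop confirms the layout: the lid is at (272,203) in the crop, well clear of the tin, and the open end is free. Moving above the handle bar now, with the fingers closing along the pull direction.

```bash
python3 -m handwheel '[[0.034,0,0,0,0,0,6.7],[0.034,0,0,0,0,0,6.8],[0.034,0.0396,-0.0409,0,0,0,0],[0.034,0.0396,-0.0409,0,0,0,0],[0.034,0.0396,-0.0409,0,0,0,0],[0.034,0.0396,-0.0409,0,0,0,0],[0.034,0.0396,-0.0409,0,0,0,0],[0.034,0.0396,-0.0409,0,0,0,0],[0.034,0.0396,-0.0409,0,0,0,0],[0.034,0.0396,-0.0409,0,0,0,0],[0.034,0.0396,-0.0409,0,0,0,0],[0.034,0.0396,-0.0409,0,0,0,0]]' 20
python3 -m handwheel '[[0.034,0,0,0,0,0,0],[0.034,0,0,0,0,0,0]]'
cat > s.py <<'E'
from h import *
s=ctrl.get_state(); R=cv2.Rodrigues(s['tool_rot'])[0]; p=s['position']
print('t',round(float(s['time']),2),'p',p.round(4),'yaw',np.degrees(np.arctan2(R[1,0],R[0,0])).round(2),'z',R[:,2].round(3),'f',s['ft_force'].round(2),'grip',round(s['grip_width']*87,1),round(float(s['grip_force']),1))
import sys
if len(sys.argv)>3:
    d=np.array([float(v) for v in sys.argv[1:4]])-p; print('shift tool mm',(R.T@d*1000).round(1))
E
python3 s.py 0.5605 -0.189 0.050
```

```text
time: 1.6
position: [0.561, -0.1878, 0.1882]
tool_rot: [3.14, 0.096, -0.001]
ft_force: [0.2, 0.2, -0.9]
grip_width: 0.391
grip_force: 0.0
time: 1.85
position: [0.5597, -0.1896, 0.1879]
tool_rot: [3.14, 0.096, -0.002]
ft_force: [-0.1, -0.4, 0.0]
grip_width: 0.39
grip_force: 0.0
t 1.85 p [ 0.5597 -0.1896  0.1879] yaw 3.51 z [-0.001 -0.    -1.   ] f [-0.05 -0.39  0.04] grip 33.9 0.0
shift tool mm [  1.   -0.6 137.9]
```

```bash
python3 -m handwheel '[[0.034,0,0,0.04,0,0,0],[0.034,0,0,0.04,0,0,0],[0.034,0,0,0.025,0,0,0],[0.034,0,0,0.018,0,0,0],[0.034,0,0,0.015,0,0,0],[0.034,0,0,0,0,0,0]]'; python3 -m handwheel '[[0.0,0,0,0,0,0,0],[0.0,0,0,0,0,0,0],[0.0,0,0,0,0,0,0],[0.0,0,0,0,0,0,0]]' 15; python3 s.py
```

```text
time: 2.6
position: [0.5595, -0.1895, 0.0497]
tool_rot: [-3.14, -0.095, 0.002]
ft_force: [-0.3, 0.1, 0.0]
grip_width: 0.392
grip_force: 0.0
time: 3.1
position: [0.5605, -0.1892, 0.0509]
tool_rot: [3.14, 0.096, 0.001]
ft_force: [0.8, 0.0, -0.1]
grip_width: 0.04
grip_force: 0.0
t 3.1 p [ 0.5605 -0.1892  0.0509] yaw 3.51 z [ 0. -0. -1.] f [ 0.81  0.01 -0.08] grip 3.5 0.0
```

```bash
python3 -m handwheel '[[0.0,0,0,0,0,0,0]]'
python3 - <<'E'
from h import *
a,_=ctrl.get_image('wrist'); b,d=ctrl.get_image('top')
cv2.imwrite('pics/w1.png',np.hstack([cv2.resize(a,(400,300)),cv2.resize(b[150:330,330:530],(400,360))[:300]]))
E
python3 s.py
```

```text
time: 3.22
position: [0.5604, -0.1892, 0.0506]
tool_rot: [3.14, 0.096, 0.0]
ft_force: [0.3, 0.7, 0.3]
grip_width: 0.014
grip_force: 0.0
t 3.33 p [ 0.5603 -0.1892  0.0505] yaw 3.5 z [-0. -0. -1.] f [0.12 0.08 0.01] grip 0.3 0.0
```

View pics/w1.png

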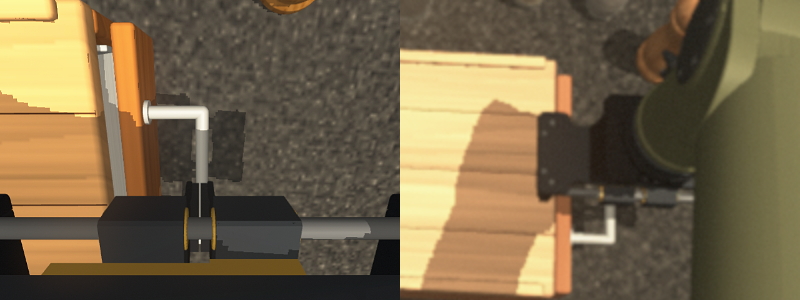

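The wrist view shows the bar running to the fingers near (200,190), yet the gripper reads shut. I'll take a closer look.

Run:
```python
from h import *
c=ctrl.camera_info('wrist'); a,d=ctrl.get_image('wrist')
_,P,_=cloud('',a,d,c)
cv2.imwrite('pics/w2.png',cv2.resize(a[160:460,180:500],(640,600)))
for v in (200,240,270): print(v,[(u,*P[v,u].round(3)) for u in range(300,356,5)])
```

```text
200 [(300, np.float64(0.595), np.float64(-0.175), np.float64(0.001)), (305, np.float64(0.595), np.float64(-0.178), np.float64(0.0)), (310, np.float64(0.596), np.float64(-0.181), np.float64(0.002)), (315, np.float64(0.609), np.float64(-0.184), np.float64(0.068)), (320, np.float64(0.609), np.float64(-0.187), np.float64(0.069)), (325, np.float64(0.609), np.float64(-0.189), np.float64(0.07)), (330, np.float64(0.609), np.float64(-0.191), np.float64(0.068)), (335, np.float64(0.597), np.float64(-0.197), np.float64(0.0)), (340, np.float64(0.597), np.float64(-0.2), np.float64(0.002)), (345, np.float64(0.597), np.float64(-0.204), np.float64(0.001)), (350, np.float64(0.597), np.float64(-0.207), np.float64(0.001)), (355, np.float64(0.597), np.float64(-0.21), np.float64(0.0))]
240 [(300, np.float64(0.569), np.float64(-0.176), np.float64(0.002)), (305, np.float64(0.569), np.float64(-0.179), np.float64(0.001)), (310, np.float64(0.569), np.float64(-0.183), np.float64(0.001)), (315, np.float64(0.589), np.float64(-0.185), np.float64(0.067)), (320, np.float64(0.59), np.float64(-0.188), np.float64(0.069
[... 534 characters left out ...]
oat64(0.548), np.float64(-0.181), np.float64(0.002)), (310, np.float64(0.548), np.float64(-0.184), np.float64(0.001)), (315, np.float64(0.574), np.float64(-0.186), np.float64(0.068)), (320, np.float64(0.575), np.float64(-0.189), np.float64(0.069)), (325, np.float64(0.574), np.float64(-0.191), np.float64(0.068)), (330, np.float64(0.574), np.float64(-0.194), np.float64(0.066)), (335, np.float64(0.549), np.float64(-0.201), np.float64(-0.001)), (340, np.float64(0.55), np.float64(-0.204), np.float64(0.002)), (345, np.float64(0.55), np.float64(-0.207), np.float64(0.001)), (350, np.float64(0.55), np.float64(-0.211), np.float64(0.001)), (355, np.float64(0.55), np.float64(-0.214), np.float64(0.001))]
```

View pics/w2.png

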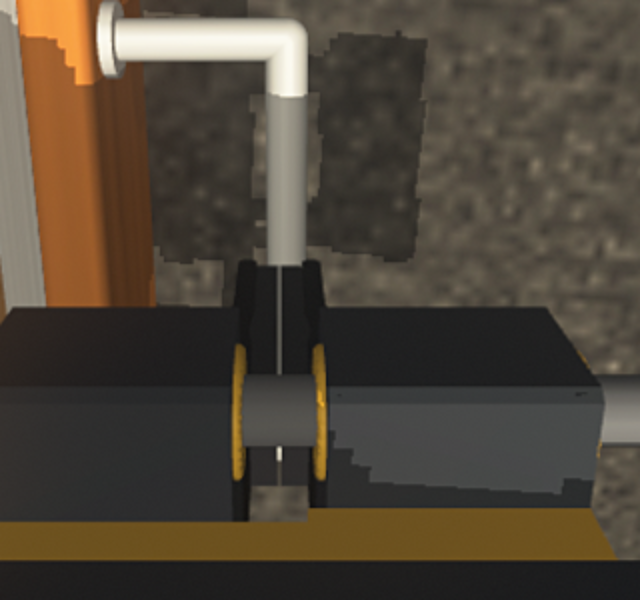

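The fingers are shut around or over the bar with no force reading. I'll test with a small, slow pull along tool +y and check whether the tray follows.

```bash
for i in 1 2; do python3 -m handwheel '[[0.0,0,0.003,0,0,0,0],[0.0,0,0.003,0,0,0,0],[0.0,0,0.003,0,0,0,0],[0.0,0,0.003,0,0,0,0]]'|grep -v -e time -e rot; done
cat > bar.py <<'E'
from h import *
c=ctrl.camera_info('wrist'); a,d=ctrl.get_image('wrist'); _,P,_=cloud('',a,d,c)
m=(P[...,2]>0.055)&(P[...,2]<0.073)&(P[...,0]>0.575)&(P[...,0]<0.605)&(a.min(2)>90); m[285:]=0
print(m.sum(),'bar',np.nanmedian(P[m],0).round(4))
E
python3 bar.py; python3 s.py
```

```text
position: [0.561, -0.2015, 0.0505]
ft_force: [-0.3, -0.2, -0.2]
grip_width: 0.005
grip_force: 0.0
position: [0.5618, -0.2133, 0.0505]
ft_force: [-0.1, -1.2, 0.5]
grip_width: 0.005
grip_force: 0.0
1931 bar [ 0.5906 -0.1869  0.0673]
t 4.42 p [ 0.5618 -0.2139  0.0505] yaw 3.47 z [ 0. -0. -1.] f [ 0.12 -0.81 -0.99] grip 0.5 0.0
```

Run:
```python
from h import *
c=ctrl.camera_info('wrist'); a,d=ctrl.get_image('wrist'); _,P,_=cloud('',a,d,c)
print('cam pos',(-np.array(c['R']).T@np.array(c['t'])).round(3))
for u in (305,313,320,327,335): print(u,[(v,*P[v,u].round(3)) for v in range(284,330,6)])
b,_=ctrl.get_image('scene')
cv2.imwrite('pics/w3.png',np.hstack([cv2.resize(a[160:460,180:500],(400,375)),cv2.resize(b[180:320,300:450],(400,375))]))
```

```text
cam pos [ 0.644 -0.209  0.248]
305 [(284, np.float64(0.54), np.float64(-0.206), np.float64(0.002)), (290, np.float64(0.573), np.float64(-0.207), np.float64(0.087)), (296, np.float64(0.573), np.float64(-0.207), np.float64(0.093)), (302, np.float64(0.573), np.float64(-0.207), np.float64(0.099)), (308, np.float64(0.572), np.float64(-0.207), np.float64(0.104)), (314, np.float64(0.572), np.float64(-0.208), np.float64(0.109)), (320, np.float64(0.571), np.float64(-0.208), np.float64(0.111)), (326, np.float64(0.572), np.float64(-0.208), np.float64(0.118))]
313 [(284, np.float64(0.54), np.float64(-0.211), np.float64(0.001)), (290, np.float64(0.536), np.float64(-0.211), np.float64(0.002)), (296, np.float64(0.571), np.float64(-0.211), np.float64(0.09)), (302, np.float64(0.571), np.float64(-0.211), np.float64(0.095)), (308, np.float64(0.572), np.float64(-0.211), np.float64(0.102)), (314, np.float64(0.57), np.float64(-0.211), np.float64(0.105)), (320, np.float64(0.572), np.float64(-0.211), np.float64(0.113)), (326, np.float64(0.571), np.float64(-0.211), np.float64(0.116))]
320 [(284, np.float64(0
[... 841 characters left out ...]
at64(0.572), np.float64(-0.216), np.float64(0.106)), (320, np.float64(0.572), np.float64(-0.216), np.float64(0.112)), (326, np.float64(0.572), np.float64(-0.216), np.float64(0.116))]
335 [(284, np.float64(0.54), np.float64(-0.226), np.float64(0.001)), (290, np.float64(0.574), np.float64(-0.22), np.float64(0.088)), (296, np.float64(0.574), np.float64(-0.22), np.float64(0.093)), (302, np.float64(0.573), np.float64(-0.22), np.float64(0.099)), (308, np.float64(0.574), np.float64(-0.22), np.float64(0.105)), (314, np.float64(0.574), np.float64(-0.219), np.float64(0.11)), (320, np.float64(0.574), np.float64(-0.219), np.float64(0.115)), (326, np.float64(0.574), np.float64(-0.219), np.float64(0.12))]
```

View pics/w3.png

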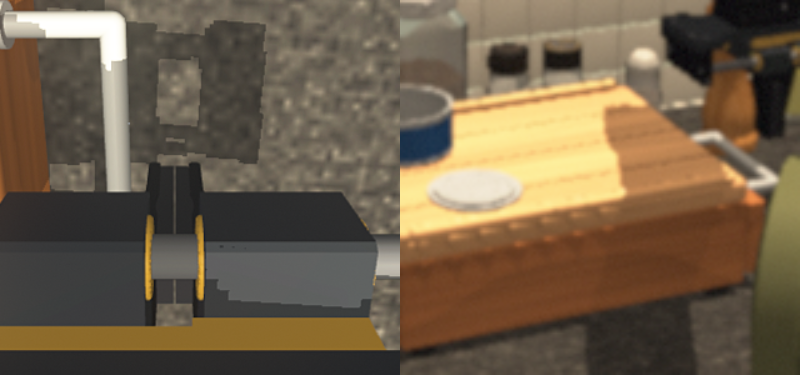

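The wrist depth places the fingertips at z ≈ 0.085 with the bar top at 0.068, although the reported TCP z is 0.050. So the fingers went over the bar, and the height reading is about 35 mm too low (it matters for pressing the lid). I'll go back over the bar and descend by that difference, watching the force.

```bash
python3 -m handwheel '[[0.034,0,-0.013,0,0,0,0],[0.034,0,-0.013,0,0,0,0],[0.034,0,0,0,0,0,0],[0.034,0,0,0,0,0,0],[0.034,0,0,0.004,0,0,0],[0.034,0,0,0.004,0,0,0],[0.034,0,0,0.004,0,0,0],[0.034,0,0,0.004,0,0,0]]'; python3 -m handwheel '[[0.034,0,0,0.004,0,0,0],[0.034,0,0,0.004,0,0,0],[0.034,0,0,0.004,0,0,0],[0.034,0,0,0.004,0,0,0],[0.034,0,0,0,0,0,0]]';  python3 -m handwheel '[[0.0,0,0,0,0,0,0],[0.0,0,0,0,0,0,0],[0.0,0,0,0,0,0,0],[0.0,0,0,0,0,0,0]]' 15; python3 bar.py; python3 s.py
```

```text
time: 5.52
position: [0.5601, -0.1872, 0.0341]
tool_rot: [-3.14, -0.096, 0.001]
ft_force: [0.8, 0.2, 0.6]
grip_width: 0.389
grip_force: 0.0
time: 6.15
position: [0.5599, -0.1871, 0.0181]
tool_rot: [-3.14, -0.096, 0.001]
ft_force: [-0.8, 0.1, -1.0]
grip_width: 0.391
grip_force: 0.0
time: 6.65
position: [0.5604, -0.1878, 0.0187]
tool_rot: [3.139, 0.096, 0.001]
ft_force: [1.0, -0.6, -0.4]
grip_width: 0.106
grip_force: 15.0
2545 bar [ 0.5922 -0.1816  0.067 ]
t 6.7 p [ 0.5604 -0.1878  0.0187] yaw 3.49 z [ 0.001 -0.001 -1.   ] f [ 0.41 -1.32  0.52] grip 9.4 15.0
```

Gripped the bar (9.4 mm, 15 N). Pulling out, gently near the stop.

```bash
python3 -m handwheel '[[0,0,0.008,0,0,0,0],[0,0,0.014,0,0,0,0],[0,0,0.016,0,0,0,0],[0,0,0.016,0,0,0,0],[0,0,0.016,0,0,0,0],[0,0,0.016,0,0,0,0],[0,0,0.014,0,0,0,0],[0,0,0.01,0,0,0,0],[0,0,0.006,0,0,0,0],[0,0,0.002,0,0,0,0],[0,0,0,0,0,0,0]]'; python3 -m handwheel '[[0,0,0.002,0,0,0,0],[0,0,0.002,0,0,0,0],[0,0,0.002,0,0,0,0],[0,0,0,0,0,0,0]]'; python3 bar.py; python3 s.py
```

```text
time: 8.07
position: [0.568, -0.3054, 0.0188]
tool_rot: [3.139, 0.097, 0.002]
ft_force: [2.7, 0.2, 1.7]
grip_width: 0.104
grip_force: 15.0
time: 8.57
position: [0.5683, -0.3112, 0.0188]
tool_rot: [3.14, 0.096, 0.002]
ft_force: [4.6, 1.6, 2.7]
grip_width: 0.108
grip_force: 15.0
1800 bar [ 0.5952 -0.2471  0.0667]
t 8.62 p [ 0.5683 -0.3113  0.0187] yaw 3.5 z [ 0.001 -0.001 -1.   ] f [4.69 1.49 2.41] grip 9.0 15.0
```

```bash
python3 -m handwheel '[[0,0,0.001,0,0,0,0],[0,0,0.001,0,0,0,0],[0,0,0,0,0,0,0]]'; python3 s.py
```

```text
time: 9.0
position: [0.5683, -0.3121, 0.0187]
tool_rot: [-3.139, -0.097, -0.001]
ft_force: [3.7, 3.7, 2.7]
grip_width: 0.109
grip_force: 15.0
t 9.0 p [ 0.5683 -0.3121  0.0187] yaw 3.54 z [ 0.     0.001 -1.   ] f [3.66 3.65 2.73] grip 9.5 15.0
```

The force builds at the stop, so the tray is fully out (travel ≈ 0.1246 m). Releasing, rising and moving above the lid's trailing half with the fingers shut.

```bash
python3 -m handwheel '[[0.03,0,-0.0015,0,0,0,0],[0.03,0,0,0,0,0,0],[0.03,0,0,0,0,0,0],[0.03,0,0,-0.03,0,0,0],[0.03,0,0,-0.04,0,0,0],[0.03,0,0,-0.04,0,0,0]]'; python3 -m handwheel '[[0,-0.0067,-0.0516,0,0,0,0],[0,-0.0067,-0.0516,0,0,0,0],[0,-0.0067,-0.0516,0,0,0,0],[0,-0.0067,-0.0516,0,0,0,0],[0,-0.0067,-0.0516,0,0,0,0],[0,-0.0067,-0.0516,0,0,0,0],[0,-0.0067,-0.0516,0,0,0,0],[0,-0.0067,-0.0516,0,0,0,0],[0,0,0,0,0,0,0],[0,0,0,0,0,0,0]]'; python3 s.py 0.490 0.0963 0.100
python3 - <<'E'
from h import *
c=ctrl.camera_info('wrist'); a,d=ctrl.get_image('wrist'); _,P,_=cloud('',a,d,c)
p=ctrl.get_state()['position']; Q=P-p
m=(abs(Q[...,0])<.03)&(abs(Q[...,1])<.02)&(d>0)&(P[...,2]>0.115)
print('tip low z',np.sort(P[m][:,2])[:40:5].round(4)); print('lid h',[P[v,u].round(3).tolist() for v,u in ((200,320),(240,320),(260,320),(280,320))])
cv2.imwrite('pics/w4.png',a)
E
```

```text
time: 9.75
position: [0.5668, -0.3118, 0.1291]
tool_rot: [-3.14, -0.095, 0.003]
ft_force: [-0.4, -0.8, 0.6]
grip_width: 0.341
grip_force: 0.0
time: 11.0
position: [0.489, 0.0961, 0.1283]
tool_rot: [3.139, 0.095, -0.001]
ft_force: [0.1, 0.3, -0.1]
grip_width: 0.002
grip_force: 0.0
t 11.0 p [0.489  0.0961 0.1283] yaw 3.48 z [-0.    -0.001 -1.   ] f [ 0.14  0.25 -0.09] grip 0.1 0.0
shift tool mm [ 1.  -0.2 28.3]
tip low z [0.1623 0.1629 0.1631 0.1633 0.1634 0.1636 0.1637 0.1639]
lid h [[0.53, 0.098, 0.105], [0.507, 0.097, 0.109], [0.495, 0.096, 0.109], [0.482, 0.095, 0.109]]
```

View pics/w4.png

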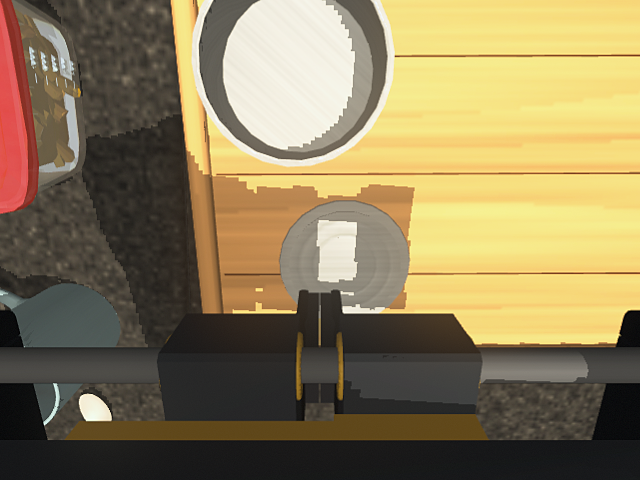

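The view shows the lid's disc at about (345,257). The fingertips at column 320 are on its trailing side, and the tip offset is again about 34 mm, so I expect contact near reported z 0.074. Descending, then approaching at 4 mm/s.

```bash
python3 -m handwheel '[[0,0.001,0,0.012,0,0,0],[0,0,0,0.012,0,0,0],[0,0,0,0.012,0,0,0],[0,0,0,0.008,0,0,0],[0,0,0,0.003,0,0,0],[0,0,0,0,0,0,0]]'; python3 -m handwheel '[[0,0,0,0.0005,0,0,0],[0,0,0,0.0005,0,0,0],[0,0,0,0.0005,0,0,0],[0,0,0,0.0005,0,0,0],[0,0,0,0.0005,0,0,0],[0,0,0,0.0005,0,0,0],[0,0,0,0.0005,0,0,0],[0,0,0,0.0005,0,0,0]]'; python3 s.py
```

```text
time: 11.8
position: [0.4901, 0.0975, 0.0814]
tool_rot: [-3.14, -0.096, 0.0]
ft_force: [-0.0, 0.1, -0.2]
grip_width: 0.005
grip_force: 0.0
time: 12.8
position: [0.4901, 0.0974, 0.0775]
tool_rot: [3.14, 0.096, -0.0]
ft_force: [0.2, -0.3, -0.2]
grip_width: 0.008
grip_force: 0.0
t 12.8 p [0.4901 0.0974 0.0775] yaw 3.51 z [-0. -0. -1.] f [ 0.23 -0.31 -0.17] grip 0.7 0.0
```

```bash
for i in 1 2 3; do python3 -m handwheel '[[0,0,0,0.0004,0,0,0],[0,0,0,0.0004,0,0,0]]' | grep -e pos -e ft; done
```

```text
position: [0.4901, 0.0974, 0.0767]
ft_force: [0.5, -0.5, 0.5]
position: [0.4901, 0.0973, 0.0759]
ft_force: [0.3, 0.2, -0.1]
position: [0.4901, 0.0974, 0.0751]
ft_force: [0.8, -0.2, 0.2]
```

```bash
python3 -m handwheel '[[0,0,0,0.0003,0,0,0],[0,0,0,0,0,0,0]]' | grep -e pos -e ft; python3 s.py
```

```text
position: [0.49, 0.0974, 0.0748]
ft_force: [0.7, 0.6, 0.2]
t 13.8 p [0.49   0.0974 0.0748] yaw 3.51 z [-0. -0. -1.] f [0.65 0.6  0.16] grip 0.5 0.0
```

```bash
for i in 1 2 3; do python3 -m handwheel '[[0,0,0,0.0003,0,0,0],[0,0,0,0,0,0,0]]' | grep -e pos -e ft; done
```

```text
position: [0.49, 0.0974, 0.0745]
ft_force: [0.1, -0.4, -0.4]
position: [0.4901, 0.0974, 0.0744]
ft_force: [-0.6, -0.1, 2.8]
position: [0.4901, 0.0974, 0.0744]
ft_force: [-1.8, -0.8, 5.0]
```

Contact at 5 N. Starting the slide along tool +y with a slight drift to the middle, checking the force often.

```bash
python3 -m handwheel '[[0,0,0.001,0,0,0,0],[0,0.0003,0.002,0,0,0,0],[0,0.0005,0.003,0,0,0,0],[0,0.0005,0.003,0,0,0,0]]'| grep -e pos -e ft; python3 -m handwheel '[[0,0.0006,0.004,0,0,0,0],[0,0.0006,0.004,0,0,0,0],[0,0.0006,0.004,0,0,0,0]]'| grep -e pos -e ft
```

```text
position: [0.4926, 0.0889, 0.0744]
ft_force: [-0.6, 0.8, 4.6]
position: [0.4952, 0.077, 0.0744]
ft_force: [-0.0, 1.5, 4.6]
```

```bash
for i in 1; do python3 -m handwheel '[[0,0.001,0.006,0,0,0,0],[0,0.001,0.006,0,0,0,0],[0,0.001,0.006,0,0,0,0],[0,0.001,0.006,0,0,0,0]]'| grep -e pos -e ft; done; python3 s.py
```

```text
position: [0.5006, 0.0532, 0.0744]
ft_force: [-0.6, 2.4, 6.0]
t 15.93 p [0.5006 0.0532 0.0744] yaw 3.52 z [ 0.001  0.001 -1.   ] f [-0.56  2.38  6.02] grip 0.4 2.7
```

```bash
python3 -m handwheel '[[0,0.001,0.006,0,0,0,0],[0,0.001,0.006,0,0,0,0],[0,0.001,0.006,0,0,0,0],[0,0.001,0.006,0,0,0,0]]'| grep -e pos -e ft
cat > lid.py <<'E'
from h import *
c=ctrl.camera_info('wrist'); a,d=ctrl.get_image('wrist')
hsv=cv2.cvtColor(a,cv2.COLOR_BGR2HSV); _,P,_=cloud('',a,d,c)
p=ctrl.get_state()['position']; Q=P-p
m=((hsv[...,1]<60)&(hsv[...,2]>60)&(P[...,2]>0.1)&(P[...,2]<0.117)&(np.hypot(Q[...,0],Q[...,1])<.09)).astype(np.uint8)
m=cv2.morphologyEx(m,cv2.MORPH_OPEN,np.ones((5,5)))
k=max(cv2.findContours(m,0,1)[0],key=cv2.contourArea).reshape(-1,2); k=k[k[:,1]<295]
h=cv2.convexHull(k).reshape(-1,2)
q=plane(k,0.106,c)[:,:2]; 
from scipy.optimize import least_squares
r=least_squares(lambda s:np.hypot(q[:,0]-s[0],q[:,1]-s[1])-.039,p[:2],loss='soft_l1',f_scale=.001)
b=np.array([-.061,.998]); yb=np.array([-.998,-.061]); L=r.x
print('lid',L.round(4),'n',len(q),'res',np.median(abs(r.fun)).round(4),'to edge mm',((L-[.5566,-.1267])@b*1000).round(1),'yb',((L-[.5566,-.1267])@yb*1000).round(1),'finger trailing mm',((p[:2]-L)@b*1000).round(1),'lat',((p[:2]-L)@yb*1000).round(1))
cv2.imwrite('pics/lid_last.png',a)
E
python3 lid.py; python3 s.py
```

```text
position: [0.5061, 0.0295, 0.0744]
ft_force: [-0.5, 1.1, 5.7]
lid [0.507  0.0129] n 285 res 0.0006 to edge mm 142.3 yb 41.0 finger trailing mm 15.5 lat -0.3
t 16.48 p [0.5063 0.0284 0.0744] yaw 3.46 z [ 0.001  0.    -1.   ] f [-0.08  1.37  5.36] grip 0.5 2.8
```

The lid follows the finger without lag: it is 142 mm from the edge and the finger is 15.5 mm behind its centre. Continuing.

```bash
python3 -m handwheel '[[0,0.001,0.007,0,0,0,0],[0,0.001,0.007,0,0,0,0],[0,0.001,0.007,0,0,0,0],[0,0.001,0.007,0,0,0,0],[0,0.001,0.007,0,0,0,0]]'| grep -e pos -e ft
```

```text
position: [0.5132, -0.0052, 0.0744]
ft_force: [-0.1, 1.7, 5.5]
```

```bash
python3 -m handwheel '[[0,0.001,0.007,0,0,0,0],[0,0.001,0.007,0,0,0,0],[0,0.001,0.007,0,0,0,0],[0,0.001,0.007,0,0,0,0],[0,0.001,0.007,0,0,0,0]]'| grep -e pos -e ft
```

```text
position: [0.5202, -0.0399, 0.0744]
ft_force: [-0.5, 1.7, 4.6]
```

```bash
python3 -m handwheel '[[0,0.001,0.006,0,0,0,0],[0,0.001,0.006,0,0,0,0],[0,0.001,0.006,0,0,0,0],[0,0.001,0.006,0,0,0,0],[0,0.001,0.006,0,0,0,0],[0,0,0.004,0,0,0,0]]'| grep -e pos -e ft; python3 lid.py; python3 s.py
```

```text
position: [0.5274, -0.0736, 0.0744]
ft_force: [-0.5, 1.9, 5.2]
lid [ 0.5284 -0.0902] n 274 res 0.0005 to edge mm 38.2 yb 25.9 finger trailing mm 15.9 lat 0.0
t 18.52 p [ 0.5274 -0.0743  0.0744] yaw 3.47 z [ 0.001 -0.    -1.   ] f [0.78 1.22 5.58] grip 0.7 2.8
```

```bash
python3 -m handwheel '[[0,0.0008,0.006,0,0,0,0],[0,0.0008,0.006,0,0,0,0],[0,0.0008,0.006,0,0,0,0],[0,0.0006,0.005,0,0,0,0],[0,0.0006,0.005,0,0,0,0],[0,0.0006,0.004,0,0,0,0],[0,0,0.003,0,0,0,0]]'| grep -e pos -e ft; python3 lid.py
python3 - <<'E'
from h import *
c=ctrl.camera_info('wrist'); a,d=ctrl.get_image('wrist'); _,P,_=cloud('',a,d,c)
x=P[...,:2]-[.5566,-.1267]; xb=x@np.array([-.061,.998]); yb=x@np.array([-.998,-.061]); z=P[...,2]
for y in (-60,-50,-40):
    m=(abs(yb*1000-y)<4)&(z>.097)&(z<.108); print(y,'edge at mm',np.percentile(xb[m],.5)*1000)
E
```

```text
position: [0.5337, -0.1082, 0.0744]
ft_force: [-0.2, 2.6, 6.2]
lid [ 0.535  -0.1251] n 281 res 0.0006 to edge mm 2.9 yb 21.4 finger trailing mm 16.4 lat 0.3
-60 edge at mm -0.6988398838555973
-50 edge at mm -0.7729805759537816
-40 edge at mm -0.6509402512298167
```

```bash
python3 -m handwheel '[[0,0,0.004,0,0,0,0],[0,0,0.004,0,0,0,0],[0,0,0.004,0,0,0,0],[0,0,0.001,0,0,0,0],[0,0,0,0,0,0,0]]'| grep -e pos -e ft; python3 lid.py
```

```text
position: [0.5344, -0.1214, 0.0744]
ft_force: [-0.4, 1.1, 4.9]
lid [ 0.5359 -0.1381] n 279 res 0.0005 to edge mm -10.1 yb 21.4 finger trailing mm 16.7 lat 0.4
```

Lid centre is about 9.5 mm past the edge. Lifting the finger so it tips.

```bash
python3 -m handwheel '[[0,0,0,-0.004,0,0,0],[0,0,0,-0.012,0,0,0],[0,0,0,-0.03,0,0,0],[0,0,0,-0.03,0,0,0],[0,0,0,0,0,0,0],[0,0,0,0,0,0,0],[0,0,0,0,0,0,0]]'| grep -e pos -e ft
python3 - <<'E'
from h import *
a,_=ctrl.get_image('wrist'); b,_=ctrl.get_image('top')
cv2.imwrite('pics/drop.png',np.hstack([cv2.resize(a,(400,300)),cv2.resize(b[150:330,330:570],(400,300))]))
E
```

```text
position: [0.5329, -0.1213, 0.1488]
ft_force: [-1.0, 0.0, -0.4]
```

View pics/drop.png

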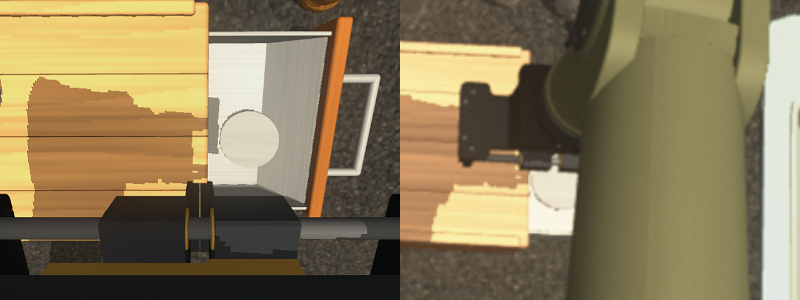

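The lid lies flat in the tray at (250,138) in the left picture. Regripping the handle bar.

```bash
python3 -m handwheel '[[0.034,0.0059,0.0482,0,0,0,0],[0.034,0.0059,0.0482,0,0,0,0],[0.034,0.0059,0.0482,0,0,0,0],[0.034,0.0059,0.0482,0,0,0,0],[0.034,0,0,0,0,0,0],[0.034,0,0,0,0,0,0]]' | grep -e pos -e ft; python3 s.py 0.5683 -0.3121 0.0187;python3 -m handwheel '[[0.034,0,0,0.04,0,0,0],[0.034,0,0,0.03,0,0,0],[0.034,0,0,0.016,0,0,0],[0.034,0,0,0.016,0,0,0],[0.034,0,0,0.014,0,0,0],[0.034,0,0,0.014,0,0,0],[0.034,0,0,0,0,0,0]]' | grep -e pos -e ft;  python3 -m handwheel '[[0,0,0,0,0,0,0],[0,0,0,0,0,0,0],[0,0,0,0,0,0,0],[0,0,0,0,0,0,0],[0,0,0,0,0,0,0]]' 15; python3 s.py 0.5604 -0.1878 0.0187
```

```text
position: [0.569, -0.3113, 0.1491]
ft_force: [-0.1, 0.1, 0.5]
t 21.9 p [ 0.569  -0.3113  0.1491] yaw 3.52 z [-0.001  0.002 -1.   ] f [-0.09  0.06  0.49] grip 33.3 0.0
shift tool mm [ -0.7   1.  130.4]
position: [0.5683, -0.3119, 0.0186]
ft_force: [0.5, 0.2, 0.4]
time: 23.4
position: [0.5695, -0.312, 0.0205]
tool_rot: [-3.14, -0.097, -0.001]
ft_force: [-0.9, 1.7, 2.7]
grip_width: 0.109
grip_force: 15.0
t 23.4 p [ 0.5695 -0.312   0.0205] yaw 3.53 z [ 0.  0. -1.] f [-0.86  1.74  2.72] grip 9.5 15.0
shift tool mm [  -1.4 -124.5    1.8]
```

```bash
python3 -m handwheel '[[0,0,-0.004,0,0,0,0],[0,0,-0.008,0,0,0,0],[0,0,-0.012,0,0,0,0],[0,0,-0.014,0,0,0,0],[0,0,-0.014,0,0,0,0],[0,0,-0.014,0,0,0,0],[0,0,-0.014,0,0,0,0],[0,0,-0.014,0,0,0,0],[0,0,-0.012,0,0,0,0],[0,0,-0.008,0,0,0,0],[0,0,-0.004,0,0,0,0],[0,0,0,0,0,0,0]]'| grep -e pos -e ft; python3 -m handwheel '[[0,0,-0.002,0,0,0,0],[0,0,-0.002,0,0,0,0],[0,0,-0.002,0,0,0,0],[0,0,-0.001,0,0,0,0],[0,0,0,0,0,0,0]]'| grep -e pos -e ft; python3 s.py
```

```text
position: [0.5617, -0.1921, 0.0203]
ft_force: [-0.7, 0.8, 7.4]
position: [0.5614, -0.1872, 0.0204]
ft_force: [-0.5, -2.6, 5.0]
t 25.52 p [ 0.5614 -0.1872  0.0204] yaw 3.54 z [ 0.    -0.001 -1.   ] f [-0.51 -2.56  4.96] grip 9.3 15.0
```

```bash
python3 -m handwheel '[[0,0,-0.001,0,0,0,0],[0,0,-0.001,0,0,0,0],[0,0,0,0,0,0,0]]'| grep -e pos -e ft; python3 -m handwheel '[[0.032,0,0.001,0,0,0,0],[0.032,0,0.001,0,0,0,0],[0.032,0,0.001,0,0,0,0],[0.032,0,0,0,0,0,0]]'| grep -e pos -e ft -e width; python3 s.py
```

```text
position: [0.5614, -0.1873, 0.0204]
ft_force: [0.9, -6.3, 4.6]
position: [0.5612, -0.1879, 0.0195]
ft_force: [0.4, 0.4, -0.7]
grip_width: 0.36
t 26.4 p [ 0.5612 -0.1879  0.0195] yaw 3.53 z [-0.001  0.001 -1.   ] f [ 0.36  0.36 -0.66] grip 31.3 0.0
```

The position did not change while the push force rose, so the tray is home. Withdrawing clear of the scene and checking.

```bash
python3 -m handwheel '[[0.032,0,0,-0.02,0,0,0],[0.032,0,0,-0.03,0,0,0],[0.032,0,0,-0.05,0,0,0],[0.032,0,0,-0.05,0,0,0],[0.032,-0.03,0.045,0,0,0,0],[0.032,-0.03,0.045,0,0,0,0],[0.032,-0.03,0.045,0,0,0,0],[0.032,-0.03,0.045,0,0,0,0],[0.032,-0.03,0.045,0,0,0,0],[0.032,-0.03,0.045,0,0,0,0],[0.032,0,0.045,0,0,0,0],[0.032,0,0,0,0,0,0]]'| grep -e pos -e ft
python3 - <<'E'
from h import *
b,_=ctrl.get_image('top'); cv2.imwrite('pics/end.png',cv2.resize(b[140:330,130:540],(800,371)))
E
```

```text
position: [0.3991, -0.5178, 0.1706]
ft_force: [1.4, 0.1, -0.4]
```

View pics/end.png

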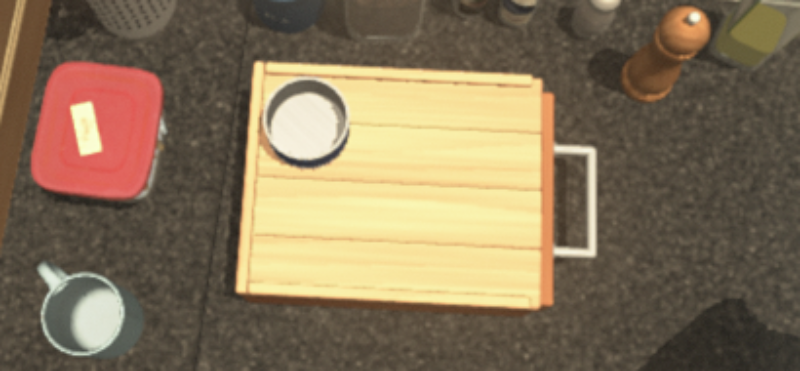

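The board is clear, the tin stands at (307,122), the handle bar is back at (591,200) with the tray home, and the other things are in place.

```bash
python3 -c "
from bench import ctrl
print(ctrl.close_job())"
```

```text
the job is handed in; nothing more can be done
None
```

The job is handed in (no verdict was shown): the lid was slid off into the tray, the tray was pushed gently home, and the tin and everything else look to be where they were in the last picture.

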